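# Throw the blade-fixture toggle clamp with the fork bar

### The job

Lock the blade into the marking fixture: pick up the extension bar with the wide fork, set its fork down over the clamp's short stub lever, and swing the lever clockwise (seen from above) past its dead point until it snaps fully home. Then lift the bar off and lay it gently flat on the bench, off the fixture. Do not touch the clamp with the gripper itself, and leave the narrow-jawed bar, the tape roll and the loose blade blank where they are.

Things in the scene. Friction and masses are not known exactly. Their poses are not given: they have to be found in the camera images.
- fork_bar: the extension bar: dark steel, 260 mm long, 30 mm high, up to 0.5 kg, lying flat. Origin on its underside at the balance point; x along it to the fork, z up. Shaft 18 mm wide from x = -130 to 54 mm (grip across y near the origin), crosspiece to 71 mm, then two 7 mm thick tines to 130 mm with a 40 mm gap between them, open at end, top and bottom; 54 mm wide outside
- fork (a point): middle of the fork's gap: 100 mm along +x from the fork_bar origin, 15 mm above the bar's underside; axes as the bar's
- clamp: fixture fixed to the bench: aluminium frame 8 mm thick (x -35 to 215, y +-170 mm), post with the lever's vertical pivot, link and plunger, blade on edge, black nest block. Origin on the bench under the pivot axis; x from pivot to blade, away from the robot; z up. Pivot bolt and link rise to 86 mm. Only the lever sticks out towards the robot
- lever (a joint): angle of the stub lever, rad: 0 open (pointing to the fixture's -x, turned 37 degrees towards its -y), growing clockwise seen from above, towards its +y. Starts at 0.08 to 0.2. A spring resists with up to 0.5 N m (near 0.7; about 3 N at the middle of a mounted bar) until the dead point at 1.20; beyond it, it drives the lever to the closed stop at 1.38 and holds it there
- stub (a point): point on the stub lever's centreline, 70 mm from the pivot axis, 58 mm above the bench, moving with it; x outward along the lever, z up. The stub is a plain steel arm 18 mm wide and 26 mm high (45 to 71 mm above the bench); its free end is 90 mm from the pivot axis, its round hub 20 mm in radius
- slit_bar: bystander: a bar of the same length, height and shaft, but with a narrow head 28 mm wide with an 8 mm slit, which does not fit the stub; origin and axes as for fork_bar
- tape: bystander: roll of masking tape lying flat, 90 mm across, 24 mm high; origin at the centre of its underside
- blank: bystander: loose steel knife-blade blank lying flat, 270 mm long, 30 mm wide, 4 mm thick, x along it to the point; origin on its underside near the middle

How it is judged:
By the outcome, as a careful person would: the job done as asked, in the order asked, and still so for the second after the job is handed in, with the robot touching nothing.
It also fails if it takes over 58 s, if anything falls off the work surface, if the arm or the gripper's body presses on something with over 40 N, if the wrist force passes 120 N, or if a joint passes its speed limit or range.

### The arm

A 6-joint arm with a two-finger parallel gripper is mounted at the origin on the work surface. World frame = base frame: x ahead of the robot, y to its left, z up, the work surface at z = 0. Lengths are in m, angles in rad, forces in N, time in s.
With the tool pointing down it reaches from about 0.275 to 0.85 m from the base axis. Payload 19 kg.
Tool frame: the origin (TCP) lies midway between the tips of the shut fingers; the grasp point (between the pads) lies 19 mm behind it; z points along the fingers, x is the direction in which the jaws open and shut, and the axes are right-handed (so a half turn about z gives the same grasp; the last joint's range is limited). The gripper opens to 85 mm and grips with 20 to 120 N. Pads are 22 mm wide; open, the fingers measure 114 mm over their backs; the gripper's body (76 mm by 85 mm) begins 54 mm behind the grasp point. The pads swing forward as they close: fully open they stand 13 mm farther back than shut.
Start: joints at [1.016, 0.15, 1.437, -0, 1.554, -0.134], TCP at [0.235, 0.525, 0.231] pointing down, gripper open.
Joint ranges: [-2.8, 2.8], [-0.68, 2.1], [0.12, 2.68], [-1.39, 4.53], [0.16, 2.79], [-2.81, 2.81]. Speed limits (rad/s): [1.89, 1.89, 2.22, 3.01, 3.01, 3.01].

### API

Orientations are given as a unit quaternion [w, x, y, z].
In Python, from plant import bot, cams gives the robot as it stands. The module is installed in compiled form; this text tells all that it offers.
- The arm moves only by the tool move_arm, never from a script. Its argument "series" is a list of rows, each a list of 5 numbers: the shift along the tool's x, y, z in cm, then the turn about the tool's z in degrees, then the closure, from 0 (fully open) to 1 (shut). In form: [[x, y, z, spin, grip], ...]. A call has 1 to 20 rows; each row is the pose to reach, as a shift and turn from the pose commanded when the call began, along the tool's axes at that moment; what a row does not reach only later rows make up. A row lasts 1/10 s, in which the tool goes at most 50 mm and 8.59 degrees, less where a joint would pass 70% of its speed; a pose out of reach is approached as far as the arm can. A call with a gripper value outside its range is refused whole. The fingers move at their own pace and stop on an object; the grip force is fixed at half the most. Time passes only in rows, so rows that repeat a pose let the fingers close. It gives the time, the measured TCP pose, the force and the opening at its end, in the units of the state.
- bot.sense(): the state, without advancing time (a new reading comes with each control period).
- cams.camera(name): name is "side" or "top" or "wrist"; returns a dict with "img" (420x560x3 uint8, blue, green, red), "z_map" (420x560 float32, m along the optical axis (not along the pixel's ray), 0 where there is no reading), "mtx" (3x3 intrinsics, pixels), "cam_to_world" (4x4, takes a point from camera to world coordinates). Camera axes: x right, y down, z forward; pixel columns grow to the right and rows downward; lengths in m; the calibration is good to about 2 mm. A picture is of the moment at which its call begins.
- bot.finish_job(): hands the job in, once; it reports no verdict.
The state is a dict: "t": time; "qpos": joint angles; "qd": joint speeds; "joint_torque": joint torques, N m; "position": TCP position; "orientation": TCP orientation; "wrist_force": force on the tool from outside, world axes, zero at the start; "torque": the same for the moment, N m; "width": finger opening in m.
Only numpy, scipy, OpenCV 4.12 (cv2) and the standard library are available. Lean on these libraries where they do the work, as an engineer would, in place of code of your own. Each camera call takes 0.05 s, during which the arm holds its last target. There are 200 camera calls.

## Working session

There is one attempt and no reset: what is moved stays moved. The work goes in short steps, Python scripts to look and compute and a tool call to move; the robot and the scene stay as the last step left them, time stands still between calls to the robot, and variables do not carry over. Pictures are saved under pics/ and viewed, about 8 in all and at most 12, crops included, and the job is handed in when it is done.

Besides the shell and the picture viewer there is one more tool, called by a JSON object that holds its "op" and its "data". move_arm: Moves the arm, as the interface text tells. Its arguments: {"type":"object","properties":{"series":{"type":"array"}},"required":["series"]}

```bash
mkdir -p pics; cat > h.py <<'E'
import numpy as np, cv2
from plant import bot, cams
def cam(n):
    return cams.camera(n)
def ray(c,u,v,z):
    d=c['cam_to_world'][:3,:3]@np.linalg.inv(c['mtx'])@[u,v,1]; o=c['cam_to_world'][:3,3]
    return o+d*(z-o[2])/d[2]
def cloud(c):
    h,w=c['z_map'].shape; v,u=np.mgrid[:h,:w]
    p=np.stack([u,v,np.ones_like(u)],-1)@np.linalg.inv(c['mtx']).T*c['z_map'][...,None]
    return p@c['cam_to_world'][:3,:3].T+c['cam_to_world'][:3,3]
def proj(c,P):
    M=np.linalg.inv(c['cam_to_world']); q=c['mtx']@(M[:3,:3]@np.array(P)+M[:3,3]); return q[:2]/q[2]
E
python3 - <<'E'
from h import *
s=bot.sense(); print({k:np.round(v,3) for k,v in s.items()})
for n in ['top','side']:
    c=cam(n); cv2.imwrite(f'pics/{n}1.png',c['img']); np.savez(f'{n}1.npz',**c); print(n,np.round(c['cam_to_world'],3).tolist(),np.round(c['mtx'],1).tolist())
E
```

```text
{'t': np.float64(0.0), 'qpos': array([ 1.016,  0.151,  1.438,  0.   ,  1.554, -0.134]), 'qd': array([-0.   ,  0.   ,  0.001,  0.   ,  0.002,  0.001]), 'joint_torque': array([ 0.0000e+00, -7.1306e+01, -5.7086e+01, -0.0000e+00,  9.0000e-03,
        0.0000e+00]), 'position': array([0.235, 0.525, 0.231]), 'orientation': array([ 0.   ,  0.839,  0.544, -0.001]), 'wrist_force': array([-0.519,  0.142, -0.097]), 'torque': array([ 0.034, -0.003, -0.055]), 'width': np.float64(0.085)}
top [[-0.028, -0.985, 0.172, 0.334], [-1.0, 0.025, -0.016, -0.008], [0.012, -0.172, -0.985, 1.202], [0.0, 0.0, 0.0, 1.0]] [[481.3, 0.0, 270.2], [0.0, 481.3, 210.8], [0.0, 0.0, 1.0]]
side [[-0.881, -0.361, 0.306, 0.288], [-0.473, 0.682, -0.558, 0.432], [-0.007, -0.636, -0.771, 0.703], [0.0, 0.0, 0.0, 1.0]] [[382.9, 0.0, 278.5], [0.0, 382.9, 218.3], [0.0, 0.0, 1.0]]
```

View pics/top1.png

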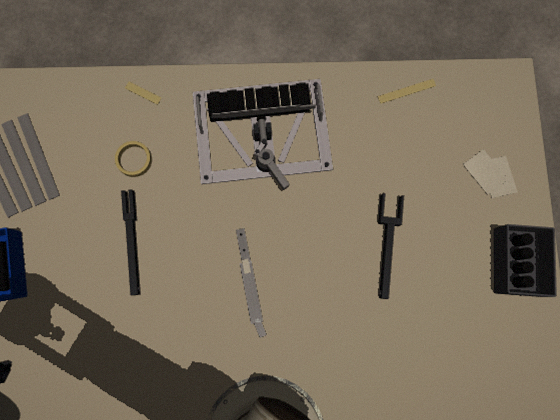

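View pics/side1.png

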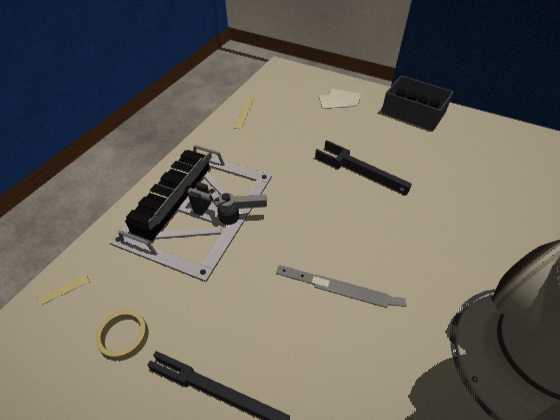

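The top view shows the wide-fork bar on the right, with its tines at about (390,205) and its tail at (384,297). The narrow bar is at (130,240). The fixture is at (265,130), with its stub running from the pivot at (265,160) to its end at (285,187). The blank is at (250,280) and the tape at (133,159).

```bash
python3 - <<'E'
from h import *
c=dict(np.load('top1.npz')); P=cloud(c); g=c['img'].max(2)
def bar(u0,u1,v0,v1):
    m=np.zeros(g.shape,np.uint8); m[v0:v1,u0:u1]=(g[v0:v1,u0:u1]<75)
    n,l,st,_=cv2.connectedComponentsWithStats(m); k=1+st[1:,4].argmax(); vv,uu=np.where(l==k)
    W=np.array([ray(c,u,v,.03)[:2] for u,v in zip(uu,vv)])
    r=cv2.minAreaRect(W.astype(np.float32)); b=cv2.boxPoints(r)
    print(st[k],'rect',np.round(r[0],4),np.round(r[1],4),r[2]); print(np.round(b,4).tolist())
    print('depth z med',np.median(P[l==k][:,2]), 'cloud med xy',np.median(P[l==k],0))
    return W,r
for reg in [(365,415,185,310),(110,150,182,305)]: W,r=bar(*reg)
# clamp: frame corner holes / frame mask
m=np.zeros(g.shape,np.uint8); a=P[60:200,180:345,2]
Q=P[60:200,180:345]; fr=(abs(a-.008)<.005)&(g[60:200,180:345]>130)
r=cv2.minAreaRect(Q[fr][:,:2].astype(np.float32)); print('frame',r,np.round(cv2.boxPoints(r),4).tolist())
hi=(a>.055)&(a<.078); n,l,st,ce=cv2.connectedComponentsWithStats(hi.astype(np.uint8))
for k in range(1,n):
    if st[k,4]>30: q=Q[l==k]; print('hi',st[k],np.round(q.mean(0),4),np.round(q.min(0),4),np.round(q.max(0),4))
big=cv2.resize(c['img'][60:210,180:345],None,fx=4,fy=4,interpolation=cv2.INTER_CUBIC); cv2.imwrite('pics/crop1.png',big)
E
```

```text
[ 377  193   27  106 1259] rect [ 0.4466 -0.3102] [0.061 0.259] 80.59358215332031
[[0.3138999938964844, -0.3190999925136566], [0.5694000124931335, -0.3614000082015991], [0.5794000029563904, -0.3012000024318695], [0.3239000141620636, -0.258899986743927]]
depth z med 0.026877777627613453 cloud med xy [ 0.45962511 -0.30901003  0.02687778]
[ 121  190   19  105 1150] rect [0.4719 0.3124] [0.2573 0.0335] 5.802150249481201
[[0.34220001101493835, 0.3160000145435333], [0.3456000089645386, 0.2827000021934509], [0.6014999747276306, 0.30869999527931213], [0.5982000231742859, 0.34200000762939453]]
depth z med 0.02826437384525493 cloud med xy [0.48271427 0.3132007  0.02826437]
frame ((0.7604448199272156, -0.014566853642463684), (0.43387654423713684, 0.3734724521636963), 88.64661407470703) [[0.5685999989509583, -0.22699999809265137], [0.9419999718666077, -0.23589999973773956], [0.9523000121116638, 0.19789999723434448], [0.5788999795913696, 0.20669999718666077]]
hi [  29   22  107   35 1382] [ 0.8167 -0.0089  0.059 ] [ 0.7763 -0.1473  0.055 ] [0.8633 0.1188 0.0759]
hi [ 73  56  19  26 279] [ 0.7415 -0.0132  0.0671] [ 0.709  -0.0349  0.0558] [0.7727 0.0093 0.0767]
hi [ 74  89  36  40 391] [ 0.6376 -0.0371  0.0698] [ 0.5887 -0.0746  0.0561] [0.6852 0.0085 0.078 ]
```

View pics/crop1.png

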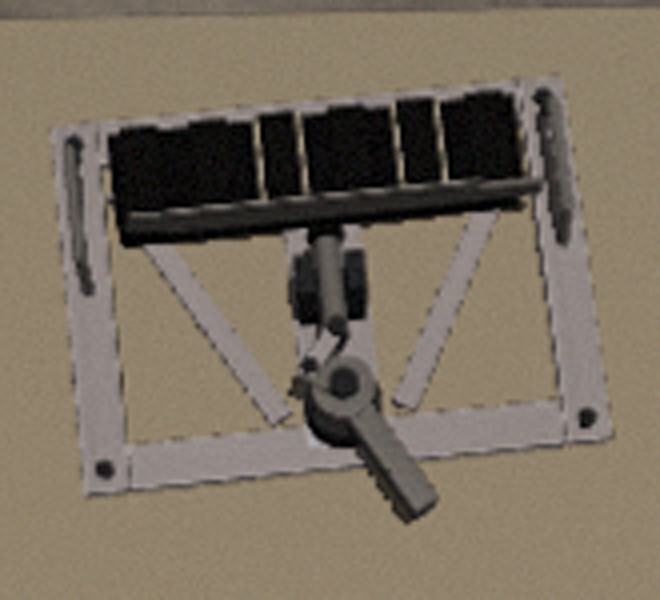

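The crop (4x, offset 180,60) shows the near frame corners at (88,494) and (612,440), the far ones at (560,75) and (52,130). The pivot bolt is at (346,378) and the stub's end edge runs from (405,515) to (437,492).

```bash
python3 - <<'E'
from h import *
c=dict(np.load('top1.npz')); g=c['img'].max(2)
f=lambda x,y,z: ray(c,(x+.5)/4-.5+180,(y+.5)/4-.5+60,z)[:2]
nl,nr,fr,fl=[f(*p,.008) for p in [(88,494),(612,440),(560,75),(52,130)]]
print('corners',np.round([nl,nr,fr,fl],4), [np.linalg.norm(a-b) for a,b in [(nl,nr),(nr,fr),(fr,fl),(fl,nl)]])
yd=(nl-nr+fl-fr); yd/=np.linalg.norm(yd); xd=np.array([yd[1],-yd[0]])
cen=(nl+nr+fr+fl)/4; O=cen-.09*xd; print('clamp yaw',np.degrees(np.arctan2(xd[1],xd[0])),'O',O,'bolt',f(346,378,.086))
e=(f(405,515,.071)+f(437,492,.071))/2; d=e-O; print('end',e,np.linalg.norm(d),'lever dir',np.degrees(np.arctan2(d[1],d[0])),
 'lever angle', (np.degrees(np.arctan2(xd[1],xd[0]))+217-np.degrees(np.arctan2(d[1],d[0]))%360))
# bar: per-row outer edge
pts=[]
for v in range(235,290,3):
    us=np.where(g[v,370:415]<75)[0]+370; pts.append((ray(c,us.max()+.5,v,.03)[:2],ray(c,us.min()-.5,v,.0)[:2]))
pts=np.array(pts)
for i in (0,1):
    p=np.polyfit(pts[:,i,0],pts[:,i,1],1); print('edge',i,p,np.degrees(np.arctan(p[0])),'y at .45',np.polyval(p,.45), pts[:,i,1].std())
for v in (193,194,195,297,298): print(v,ray(c,388,v,.03)[:2],np.where(g[v,370:415]<75)[0]+370)
E
```

```text
corners [[ 0.6182  0.1441]
 [ 0.6452 -0.1908]
 [ 0.895  -0.1688]
 [ 0.864   0.1669]] [np.float64(0.33599811486701237), np.float64(0.2507128497144712), np.float64(0.33714233893867257), np.float64(0.24682459855063024)]
clamp yaw 4.95113926011762 O [ 0.66592839 -0.0199109 ] bolt [ 0.667219   -0.02078216]
end [ 0.59230735 -0.06404167] 0.08583462647925638 lever dir -149.06020066013028 lever angle 11.011339920247906
edge 0 [-0.15700878 -0.25423647] -8.923093015169131 y at .45 -0.3248904187864086 0.00627320616607672
edge 1 [-0.15016952 -0.23767763] -8.540264406148355 y at .45 -0.30525391568087823 0.0061699079537881705
193 [ 0.57602723 -0.32277335] [383 384]
194 [ 0.57348218 -0.32259472] [380 381 382 383 384]
195 [ 0.57093899 -0.32241622] [379 380 381 382 383 384 402]
297 [ 0.3209771  -0.30487207] [379 380 381 382 383 384 385 386 387 388]
298 [ 0.31861567 -0.30470633] [381 382 383 384 385 386 387]
```

{"op": "move_arm", "data": {"series": [[-68,53.6,0,-15.3,0],[-68,53.6,0,-15.3,0],[-68,53.6,0,-15.3,0],[-68,53.6,0,-15.3,0],[-68,53.6,0,-15.3,0],[-68,53.6,0,-15.3,0],[-68,53.6,0,-15.3,0],[-68,53.6,0,-15.3,0],[-68,53.6,0,-15.3,0],[-68,53.6,0,-15.3,0],[-68,53.6,0,-15.3,0],[-68,53.6,0,-15.3,0],[-68,53.6,0,-15.3,0],[-68,53.6,0,-15.3,0],[-68,53.6,0,-15.3,0],[-68,53.6,0,-15.3,0],[-68,53.6,0,-15.3,0],[-68,53.6,0,-15.3,0],[-68,53.6,0,-15.3,0],[-68,53.6,0,-15.3,0]]}}

```text
t: 2.1
position: [0.4461, -0.315, 0.2307]
orientation: [-0.001, 0.76, 0.65, -0.0]
wrist_force: [0.3, 0.2, 0.1]
width: 0.0853
```

```bash
cat >> h.py <<'E'
def tool(s=None):
    from scipy.spatial.transform import Rotation as R
    s=s or bot.sense(); q=s['orientation']; return R.from_quat([q[1],q[2],q[3],q[0]]).as_matrix(), np.array(s['position'])
E
python3 - <<'E'
from h import *
c=cam('wrist'); cv2.imwrite('pics/w1.png',c['img']); R,p=tool(); np.savez('w1.npz',**c)
print(np.round(c['cam_to_world'],3)); print(np.degrees(np.arctan2(R[1,0],R[0,0])),p,np.round(bot.sense()['qpos'],3))
g=c['img'].max(2)
m=(g<75).astype(np.uint8); n,l,st,ce=cv2.connectedComponentsWithStats(m)
for k in range(1,n):
    if st[k,4]>400: print(st[k])
E
```

```text
[[ 0.154  0.942  0.298  0.37 ]
 [ 0.988 -0.147 -0.046 -0.303]
 [ 0.001  0.302 -0.953  0.374]
 [ 0.     0.     0.     1.   ]]
81.1887094762818 [ 0.44617573 -0.31434677  0.2310344 ] [-0.755  0.09   1.505  0.     1.547 -2.172]
[   0  105   69  157 6797]
[ 257  181   44   91 1617]
[  0 211  23  51 741]
[    0   264   560   156 45469]
```

View pics/w1.png

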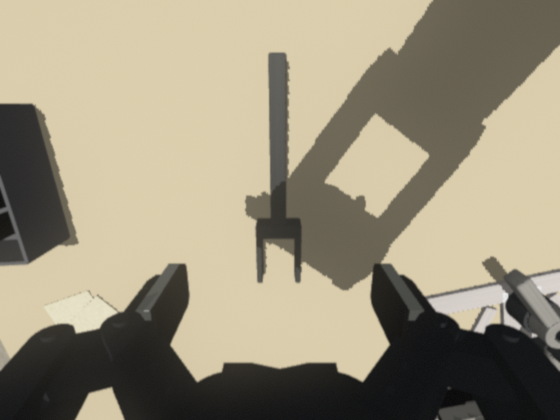

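The wrist view shows the bar upright in the image, from its tail at (278,53) to its crosspiece at (279,220) and tine ends at (262,282) and (298,282). It sits centred between the fingers.

```bash
python3 - <<'E'
from h import *
c=dict(np.load('w1.npz')); g=c['img'].max(2)
for v in (70,100,130,160,180,215,225,232,260,275):
    us=np.where(g[v,240:320]<95)[0]+240; print(v,us.min(),us.max(),ray(c,us.min()-.5,v,.03)[:2].round(4),ray(c,us.max()+.5,v,.03)[:2].round(4))
for p in [(278,53),(262,282),(298,282),(279,220)]: print(p,ray(c,*p,.03)[:2].round(4))
E
```

```text
70 285 285 [ 0.3368 -0.2922] [ 0.3369 -0.2912]
100 283 286 [ 0.3647 -0.2985] [ 0.3654 -0.2945]
130 271 285 [ 0.3926 -0.3157] [ 0.3951 -0.3   ]
160 271 285 [ 0.4241 -0.3209] [ 0.4266 -0.3047]
180 271 286 [ 0.4461 -0.3245] [ 0.4489 -0.3069]
215 270 286 [ 0.4867 -0.3324] [ 0.4897 -0.313 ]
225 257 301 [ 0.4965 -0.3493] [ 0.5046 -0.2976]
232 257 301 [ 0.5051 -0.3509] [ 0.5133 -0.2987]
260 258 300 [ 0.5412 -0.3561] [ 0.5492 -0.3048]
275 258 298 [ 0.5613 -0.3597] [ 0.569 -0.31 ]
(278, 53) [ 0.3204 -0.2963]
(262, 282) [ 0.5717 -0.3559]
(298, 282) [ 0.5786 -0.3119]
(279, 220) [ 0.4944 -0.3225]
```

{"op": "move_arm", "data": {"series": [[0,0,4,0,0],[0,0,8,0,0],[0,0,12,0,0],[0,0,16,0,0],[0,0,19,0,0],[0,0,21,0,0],[0,0,22.6,0,0],[0,0,22.6,0,0],[0,0,22.6,0,0],[0,0,22.6,0,0.5],[0,0,22.6,0,1],[0,0,22.6,0,1],[0,0,22.6,0,1],[0,0,22.6,0,1],[0,0,22.6,0,1],[0,0,22.6,0,1],[0,0,22.6,0,1],[0,0,22.6,0,1],[0,0,22.6,0,1],[0,0,22.6,0,1]]}}

```text
t: 4.15
position: [0.4465, -0.3152, 0.0058]
orientation: [0.0, 0.759, 0.651, -0.0]
wrist_force: [-0.8, -0.4, 6.1]
width: 0.0172
```

{"op": "move_arm", "data": {"series": [[0,0,-1,0,1],[0,0,-2,0,1],[0,0,-4,0,1],[0,0,-7,0,1],[0,0,-10,0,1],[0,0,-13,0,1],[0,0,-14,0,1],[0,0,-14,0,1],[0,0,-14,0,1]]}}

```text
t: 5.05
position: [0.446, -0.3144, 0.1441]
orientation: [-0.001, 0.759, 0.651, -0.0]
wrist_force: [-0.5, 0.1, -5.0]
width: 0.0169
```

{"op": "move_arm", "data": {"series": [[2.1,0.4,0,-4,1],[4.3,0.8,0,-8,1],[6.4,1.2,0,-12,1],[8.6,1.6,0,-16,1],[10.7,2,0,-20,1],[12.9,2.4,0,-24,1],[15,2.8,0,-28,1],[17.2,3.2,0,-32,1],[19.3,3.6,0,-36,1],[20.6,3.9,0,-38.5,1],[21.4,4,0,-39.6,1],[21.4,4,0,-39.6,1],[21.4,4,0,-39.6,1]]}}

```text
t: 6.35
position: [0.5185, -0.1099, 0.145]
orientation: [-0.0, 0.495, 0.869, -0.0]
wrist_force: [-0.4, 0.1, -3.6]
width: 0.0168
```

```bash
python3 - <<'E'
from h import *
c=cam('wrist'); np.savez('w2.npz',**c); R,p=tool(); s=bot.sense(); print(np.degrees(np.arctan2(R[1,0],R[0,0])),p,s['qpos'].round(2),s['width'])
t=cam('top'); np.savez('t2.npz',**t)
im=np.hstack([c['img'],cv2.resize(t['img'][110:290,180:420],(560,420),interpolation=cv2.INTER_CUBIC)]); cv2.imwrite('pics/w2.png',cv2.resize(im,(800,300)))
E
```

```text
120.70301683726366 [ 0.51843243 -0.11011559  0.14509923] [-0.35  0.1   1.67 -0.    1.37 -2.46] 0.016866966388981705
```

View pics/w2.png

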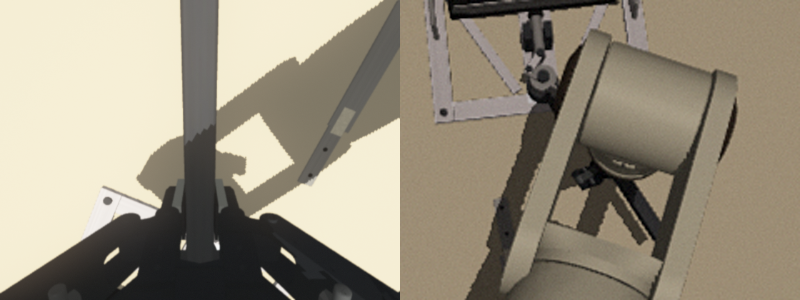

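The wrist view sees only the bar's tail, and the arm hides the fork from the top camera, so I'll use the side camera.

```bash
python3 - <<'E'
from h import *
c=cam('side'); np.savez('s2.npz',**c); cv2.imwrite('pics/s2.png',cv2.resize(c['img'][120:320,130:400],(800,593),interpolation=cv2.INTER_CUBIC))
w=dict(np.load('w2.npz')); g=w['img'].max(2)
# predicted mounted geometry
O=np.array([.666,-.020]); 
E
```

```text
(no output)
```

View pics/s2.png

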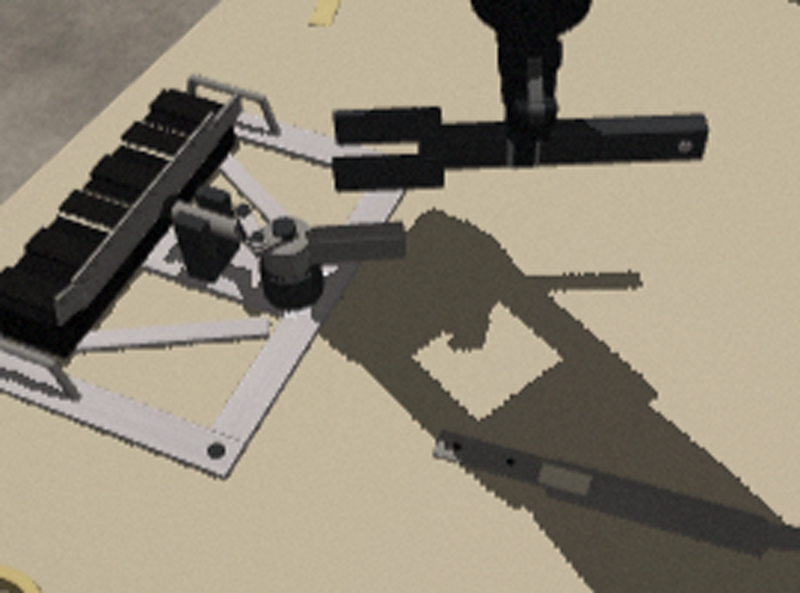

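In the side crop (2.963x, offset 130,120) the bar is held level. Its tine ends are at (334,113) and (333,158), the stub's end is at (404,240), and the bolt is at (285,225).

```bash
python3 - <<'E'
from h import *
c=dict(np.load('s2.npz'))
def pc(P): u=proj(c,P); return ((u-[130,120]+.5)*2.963-.5).round(0)
def ip(x,y,z): return ray(c,(x+.5)/2.963-.5+130,(y+.5)/2.963-.5+120,z)[:2]
R,p=tool(); a=np.radians(30.7); ex=np.array([np.cos(a),np.sin(a)]); ey=np.array([-ex[1],ex[0]])
B=p[:2]+.0015*ex; zb=p[2]-.0058
for n,x,y,z in [('far tine end top out',.13,-.027,.03),('far in top',.13,-.02,.03),('near tine end top in',.13,.02,.03),('near end top out',.13,.027,.03),('near end bottom out',.13,.027,0),('tail near bot',-.13,.009,0),('tail near top',-.13,.009,.03)]:
    print(n,pc([*(B+x*ex+y*ey),zb+z]))
O=np.array([.666,-.020]); l=np.radians(-149.1); lx=np.array([np.cos(l),np.sin(l)]); ly=np.array([-lx[1],lx[0]])
print('bolt top',pc([*O,.086]))
for y in (-.009,.009):
  for z in (.045,.071): print('lever end',y,z,pc([*(O+.09*lx+y*ly),z]))
E
```

```text
far tine end top out [334. 108.]
far in top [334. 115.]
near tine end top in [333. 155.]
near end top out [333. 162.]
near end bottom out [336. 193.]
tail near bot [704. 162.]
tail near top [711. 130.]
bolt top [287. 222.]
lever end -0.009 0.045 [410. 262.]
lever end -0.009 0.071 [409. 240.]
lever end 0.009 0.045 [409. 245.]
lever end 0.009 0.071 [408. 222.]
```

Prediction and image agree to a few pixels, so I'm lowering onto the stub.

{"op": "move_arm", "data": {"series": [[0,0,2,0,1],[0,0,4,0,1],[0,0,5.5,0,1],[0,0,6.5,0,1],[0,0,7.5,0,1],[0,0,8.5,0,1],[0,0,9.5,0,1],[0,0,9.5,0,1],[0,0,9.5,0,1]]}}

```text
t: 7.4
position: [0.5187, -0.1095, 0.0504]
orientation: [-0.0, 0.494, 0.869, -0.0]
wrist_force: [0.3, -0.1, -4.1]
width: 0.0167
```

```bash
python3 - <<'E'
from h import *
c=cam('side'); cv2.imwrite('pics/s3.png',cv2.resize(c['img'][120:320,130:400],(800,593),interpolation=cv2.INTER_CUBIC))
R,p=tool(); psi0=np.degrees(np.arctan2(R[1,0],R[0,0])); print(psi0,p,bot.sense()['wrist_force'])
# arc about pivot, tool axes now; lever ang dphi cw
O=np.array([.666,-.020]); r=p[:2]-O
for d in range(0,84,6):
    a=-np.radians(d); M=np.array([[np.cos(a),-np.sin(a)],[np.sin(a),np.cos(a)]]); s=M@r-r
    print(d,(R[:2,:2].T@s*100).round(1),(O+M@r).round(3))
E
```

```text
120.7914984748706 [ 0.51889864 -0.10955605  0.05067996] [-0.50417664  0.07690489 -4.18344269]
0 [0. 0.] [ 0.519 -0.11 ]
6 [1.8 0.1] [ 0.51  -0.094]
12 [3.6 0.3] [ 0.503 -0.077]
18 [5.3 0.8] [ 0.498 -0.06 ]
24 [7.  1.4] [ 0.495 -0.042]
30 [8.6 2.2] [ 0.494 -0.024]
36 [10.2  3.2] [ 0.494 -0.006]
42 [11.6  4.3] [0.497 0.012]
48 [12.9  5.6] [0.501 0.029]
54 [14.  7.] [0.507 0.046]
60 [15.   8.5] [0.515 0.063]
66 [15.8 10.1] [0.524 0.078]
72 [16.5 11.7] [0.535 0.092]
78 [17.  13.5] [0.548 0.105]
```

View pics/s3.png

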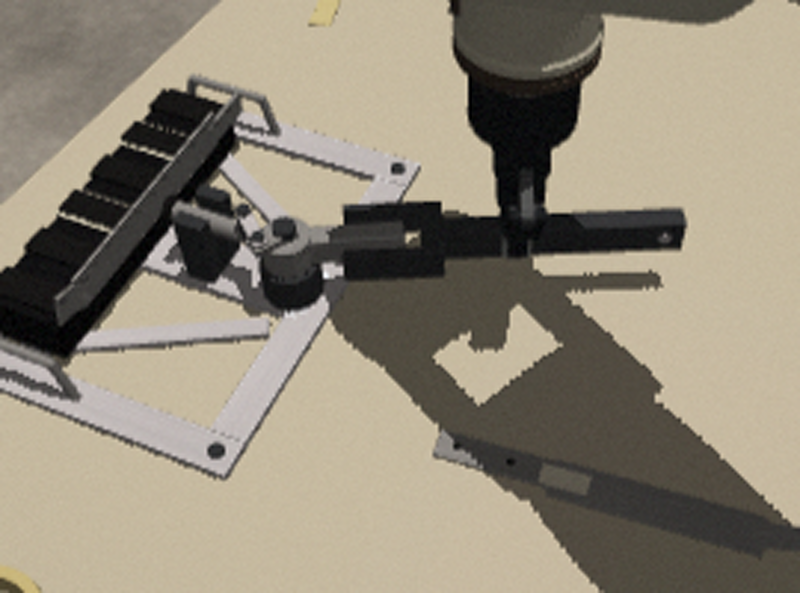

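The fork straddles the stub: tines at (345–440, 205–275), lever in the gap, and the stub's end clear of the crosspiece at (410,240). Swinging now.

{"op": "move_arm", "data": {"series": [[0.9,0,0,3,1],[1.8,0.1,0,6,1],[2.7,0.2,0,9,1],[3.6,0.3,0,12,1],[4.5,0.5,0,15,1],[5.3,0.8,0,18,1],[6.2,1.1,0,21,1],[7,1.4,0,24,1],[7.8,1.8,0,27,1],[8.6,2.2,0,30,1],[9.4,2.7,0,33,1],[10.2,3.2,0,36,1],[10.9,3.7,0,39,1],[11.6,4.3,0,42,1],[12.3,4.9,0,45,1],[12.9,5.6,0,48,1],[13.5,6.3,0,51,1],[14,7,0,54,1],[14,7,0,54,1]]}}

```text
t: 9.35
position: [0.5072, 0.047, 0.0507]
orientation: [0.0, 0.835, 0.55, -0.0]
wrist_force: [-3.2, -1.6, -3.1]
width: 0.017
```

```bash
python3 - <<'E'
from h import *
c=cam('side'); cv2.imwrite('pics/s4.png',cv2.resize(c['img'][120:320,130:400],(800,593),interpolation=cv2.INTER_CUBIC))
R,p=tool(); psi0=np.degrees(np.arctan2(R[1,0],R[0,0])); s=bot.sense(); print(psi0,p,s['wrist_force'],s['torque'],s['qpos'].round(2),s['width'])
O=np.array([.666,-.020]); r=p[:2]-O; print('radius',np.linalg.norm(r),'dir of bar origin from pivot',np.degrees(np.arctan2(*r[::-1])),'bar yaw',psi0-90)
for d in range(0,27,3):
    a=-np.radians(d); M=np.array([[np.cos(a),-np.sin(a)],[np.sin(a),np.cos(a)]]); q=M@r-r
    print(d,(R[:2,:2].T@q*100).round(1))
E
```

```text
66.88019359920025 [0.50714898 0.04664961 0.05064183] [-3.54882501 -2.40859208 -4.07810711] [-0.27941582  0.30514198 -0.2458035 ] [-0.06  0.15  1.82 -0.    1.17 -1.23] 0.01681592551743285
radius 0.1722667066500896 dir of bar origin from pivot 157.23839132842207 bar yaw -23.119806400799746
0 [0. 0.]
3 [0.9 0. ]
6 [1.8 0.1]
9 [2.7 0.2]
12 [3.6 0.4]
15 [4.5 0.6]
18 [5.3 0.8]
21 [6.2 1.1]
24 [7.  1.4]
```

View pics/s4.png

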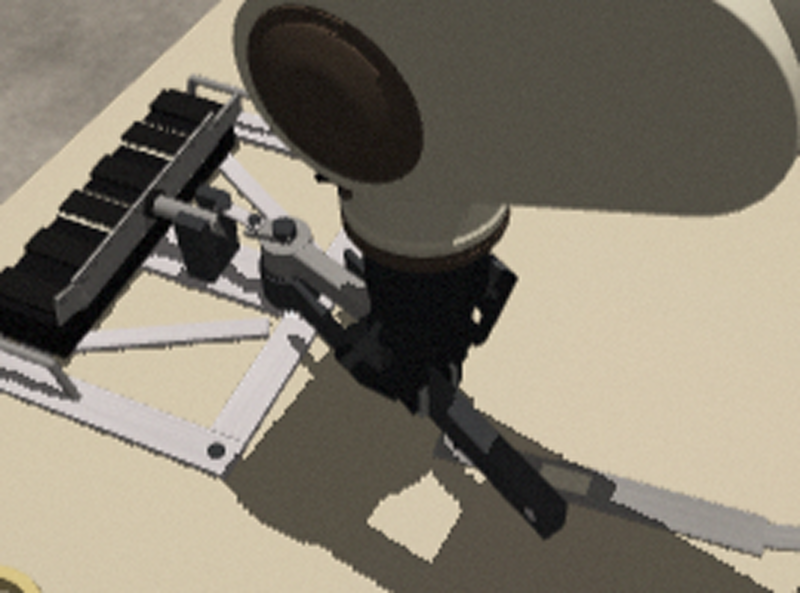

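The lever is following, seen between the tines at (340,285), with about 4 N on the wrist. I'll push past the dead point, then return to centre on the closed angle.

{"op": "move_arm", "data": {"series": [[0.6,0,0,2,1],[1.2,0,0,4,1],[1.8,0.1,0,6,1],[2.4,0.1,0,8,1],[3,0.3,0,10,1],[3.6,0.4,0,12,1],[4.2,0.5,0,14,1],[4.8,0.7,0,16,1],[5.3,0.8,0,18,1],[5.3,0.8,0,18,1],[5.3,0.8,0,18,1]]}}

```text
t: 10.5
position: [0.5354, 0.0919, 0.0505]
orientation: [0.0, 0.91, 0.414, 0.0]
wrist_force: [0.2, -0.1, -3.6]
width: 0.0172
```

{"op": "move_arm", "data": {"series": [[-0.6,0,0,-2,1],[-1.1,0,0,-4,1],[-1.1,0,0,-4,1],[-1.1,0,0,-4,1],[-1.1,0,0,-4,1]]}}

```text
t: 11.0
position: [0.5283, 0.0839, 0.0504]
orientation: [0.0, 0.896, 0.444, 0.0]
wrist_force: [-0.6, 0.3, -3.6]
width: 0.0172
```

```bash
python3 - <<'E'
from h import *
c=cam('side'); np.savez('s5.npz',**c); t=cam('top'); np.savez('t5.npz',**t)
cv2.imwrite('pics/s5.png',np.hstack([cv2.resize(c['img'][170:290,170:310],(400,343),interpolation=cv2.INTER_CUBIC),cv2.resize(t['img'][80:200,190:330],(400,343),interpolation=cv2.INTER_CUBIC)]))
R,p=tool(); psi0=np.degrees(np.arctan2(R[1,0],R[0,0])); s=bot.sense(); print(psi0,p,s['wrist_force'],s['torque'],s['width'])
E
```

```text
52.782587831984166 [0.52819343 0.08397399 0.05028818] [ 0.02664885  1.026765   -4.11085623] [-3.39860311e-05  2.69023078e-02  1.76949324e-02] 0.01705755202975438
```

View pics/s5.png

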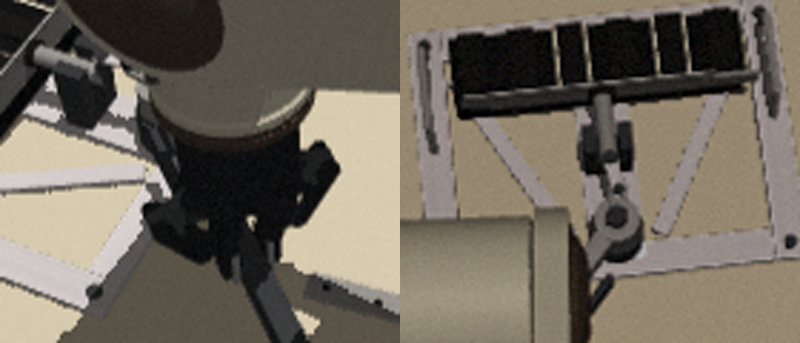

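The wrist force fell to about zero after the dead point, and the top crop shows the hub turned with the lever pointing lower-left from (616,216). I'll lift off and move to a free spot between the blank and the narrow bar.

{"op": "move_arm", "data": {"series": [[0,0,-1,0,1],[0,0,-2,0,1],[0,0,-4,0,1],[0,0,-6,0,1],[0,0,-8,0,1],[0,0,-10,0,1],[0.2,-2,-10,-5,1],[0.4,-4,-10,-10,1],[0.6,-6,-10,-15,1],[0.8,-8,-10,-20,1],[1,-10,-10,-25,1],[1.2,-12,-10,-30,1],[1.4,-14,-10,-35,1],[1.5,-14.7,-10,-37.2,1],[1.5,-14.7,-10,-37.2,1],[1.5,-14.7,-10,-37.2,1]]}}

```text
t: 12.7
position: [0.4206, 0.1845, 0.1508]
orientation: [0.0, 0.708, 0.706, 0.0]
wrist_force: [0.5, 0.1, -4.4]
width: 0.017
```

```bash
python3 - <<'E'
from h import *
c=cam('side'); t=cam('top'); np.savez('t6.npz',**t)
cv2.imwrite('pics/s6.png',np.hstack([c['img'][:,:],t['img']])[100:350].copy()); cv2.imwrite('pics/s6.png',np.hstack([cv2.resize(c['img'][100:400,:400],(400,300)),cv2.resize(t['img'][70:220,150:350],(400,300),interpolation=cv2.INTER_CUBIC)]))
R,p=tool(); print(np.degrees(np.arctan2(R[1,0],R[0,0])),p,bot.sense()['width'])
E
```

```text
89.87544629692532 [0.42064254 0.18428103 0.1504266 ] 0.016785579077647415
```

View pics/s6.png

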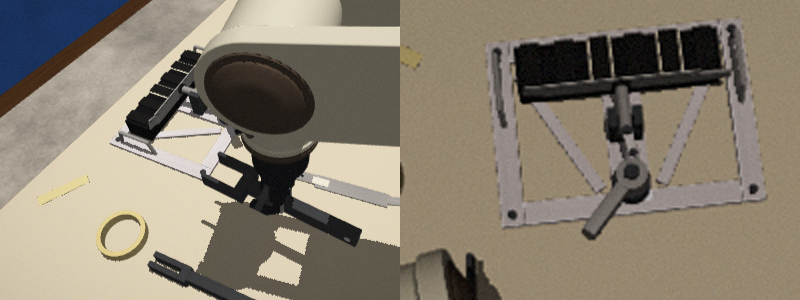

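In the right-hand crop the lever is free of the bar and points from the bolt at (632,170) to its end at (590,235), lower-left. Now I'll lower the bar gently, release and retreat.

{"op": "move_arm", "data": {"series": [[0,0,3,0,1],[0,0,6,0,1],[0,0,9,0,1],[0,0,11,0,1],[0,0,12.5,0,1],[0,0,13.3,0,1],[0,0,13.8,0,1],[0,0,14.1,0,1],[0,0,14.3,0,1],[0,0,14.4,0,1],[0,0,14.4,0,1],[0,0,14.4,0,1]]}}

```text
t: 14.0
position: [0.4203, 0.1848, 0.0066]
orientation: [0.0, 0.707, 0.707, 0.0]
wrist_force: [-0.0, 0.2, -4.2]
width: 0.0171
```

```bash
python3 - <<'E'
from h import *
s=bot.sense(); print(s['position'],s['wrist_force'],s['width'])
c=dict(np.load('t6.npz')); f=lambda x,y,z: ray(c,(x-400+.5)/2-.5+150,(y+.5)/2-.5+70,z)[:2]
P=cloud(c); Q=P[100:195,235:275]; m=(Q[...,2]>.055)&(Q[...,2]<.08); q=Q[m]; O=np.array([.666,-.020]); d=q[:,:2]-O; r=np.linalg.norm(d,axis=1)
k=(r>.035)&(r<.1)&(d[:,0]<0); v=d[k].mean(0); a=np.degrees(np.arctan2(*v[::-1]))%360; print(k.sum(),'lever dir',a,'angle rad',np.radians(4.95+217-a))
e=f(586,233,.071)-O; a=np.degrees(np.arctan2(*e[::-1]))%360; print('end',np.linalg.norm(e),np.radians(221.95-a))
E
```

```text
[0.42025754 0.184807   0.00658345] [-0.01069664  0.23907698 -4.15826225] 0.01705206238164304
182 lever dir 142.7689951063349 angle rad 1.3819692404321984
end 0.09284369514069322 1.398221579793892
```

The lever measures 1.38 rad, so it is fully closed. The bar still hangs about 1 mm above the bench, so it needs a touch more.

{"op": "move_arm", "data": {"series": [[0,0,0.05,0,1],[0,0,0.1,0,1],[0,0,0.1,0,1],[0,0,0.1,0,1]]}}

```text
t: 14.4
position: [0.4202, 0.1848, 0.0058]
orientation: [0.0, 0.707, 0.707, 0.0]
wrist_force: [-2.9, -1.4, 5.8]
width: 0.0165
```

Contact is made (+5.8 N), so I'm releasing and lifting away.

{"op": "move_arm", "data": {"series": [[0,0,0,0,0.7],[0,0,0,0,0.4],[0,0,0,0,0],[0,0,0,0,0],[0,0,0,0,0],[0,0,0,0,0],[0,0,-1,0,0],[0,0,-3,0,0],[0,0,-7,0,0],[0,0,-11,0,0],[0,0,-15,0,0],[0,-4,-18,0,0],[0,-8,-20,0,0],[0,-12,-20,0,0],[0,-12,-20,0,0],[0,-12,-20,0,0]]}}

```text
t: 16.0
position: [0.2999, 0.1849, 0.2063]
orientation: [0.001, 0.707, 0.707, 0.001]
wrist_force: [1.3, 0.2, 0.3]
width: 0.0852
```

```bash
python3 - <<'E'
from h import *
c=cam('side'); t=cam('top'); R,p=tool(); print(p,bot.sense()['wrist_force'],bot.sense()['width'])
cv2.imwrite('pics/s7.png',np.hstack([cv2.resize(c['img'],(400,300)),cv2.resize(t['img'],(400,300))]))
P=cloud(t); Q=P[100:195,235:275]; m=(Q[...,2]>.055)&(Q[...,2]<.08); q=Q[m]; d=q[:,:2]-[.666,-.020]; r=np.linalg.norm(d,axis=1)
k=(r>.035)&(r<.1)&(d[:,0]<0); v=d[k].mean(0); a=np.degrees(np.arctan2(*v[::-1]))%360; print('lever rad',np.radians(221.95-a))
Q=cloud(c).reshape(-1,3); k=(abs(Q[:,0]-.43)<.15)&(abs(Q[:,1]-.185)<.05)&(Q[:,2]>.02)&(Q[:,2]<.05); q=Q[k]
for x in np.arange(.3,.56,.05): z=q[abs(q[:,0]-x)<.02][:,2]; print(round(x,2),len(z),np.percentile(z,80).round(4) if len(z) else '')
t0=dict(np.load('top1.npz')); df=(np.abs(t['img'].astype(int)-t0['img']).max(2)>60); print('slit diff',df[185:300,115:145].sum(),'blank',df[225:340,232:270].sum(),'tape',df[140:180,113:155].sum())
E
```

```text
[0.30063291 0.18474771 0.20557137] [ 0.50560859 -0.52032624 -1.19101402] 0.08534122148972648
lever rad 1.3827264793654737
0.3 194 0.0308
0.35 269 0.0308
0.4 251 0.0307
0.45 231 0.0306
0.5 331 0.0306
0.55 102 0.0301
slit diff 225 blank 0 tape 0
```

View pics/s7.png

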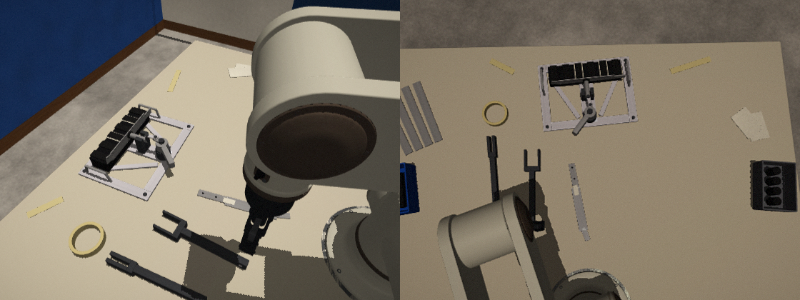

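The final views show the bar lying flat on the bench between the blank and the narrow bar, clear of the fixture, with the lever closed. The narrow bar differs from the first picture only where the arm now covers its tail.

```bash
python3 -c "
from plant import bot
print(bot.finish_job())"
```

```text
the job is handed in; nothing more can be done
None
```

The blade is locked in the fixture, and I handed the job in at about 16 s on the robot's clock, against the 58 s limit.

I gripped the wide-fork bar near its balance point, set the fork over the stub and swung the lever clockwise past its dead point. I then centred the bar on the closed lever, lifted it off, laid it on open bench and backed away with the gripper open.

- **Lever:** it measured 1.382 rad just after I lifted the bar off and 1.383 rad at the end; the closed stop is at 1.38. The wrist force dropped to about zero once it passed the dead point.
- **Bar:** it lies flat between the loose blank and the narrow-jawed bar. Its top is 30–31 mm above the bench along its whole length, which matches its height, and it is clear of the fixture. It went down with about 6 N on the wrist.
- **Bystanders:** the tape and blank showed no change from the first picture. The pixel check on the narrow-jawed bar did show a difference. I put that down to the arm covering its tail in the last top view; the visible part is where it was.
- **Forces:** every wrist force I read stayed under 10 N, far below the limits, and I saw no contact between the gripper and the clamp.

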